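Set the bottle clamp of a cap-torque tester

TASK

Set the blue cap-torque tester's bottle clamp for the next batch: with a fingertip on top of the knurled wheel, roll the wheel stroke by stroke so that the orange jaw closes the gap, until the jaw's yellow pointer lines up with the red gauge mark (roll it back if you go past). Work only through the wheel with light pressure, do not touch the jaw, leave the bottles, cap and other labware where they stand, and finish with the hand clear.

Things in the scene. Friction and masses are not known exactly. Their poses are not given: they have to be found in the camera images.
- tester: fixed blue cap-torque tester, base 180 x 320 x 30 mm (x, y, z). Origin: underside centre, on the table. Its y is the long way, along which the jaw slides; its x points from the wheel to the jaws and scale. A white hood around the wheel: 60 x 120 mm, top 76 mm above the table. Fixed jaw at the +y end, 75 mm tall, face at y = +100 mm. White scale ledge at x = 88 to 110 mm, top 30 mm up.
- wheel: knurled dark steel wheel, 80 mm diameter, 24 mm wide, in the hood's slot. Origin: its centre, 56 mm above the table, at x = -55, y = -40 mm of the tester; axis along the tester's x. The wheel is rigid and its axle does not give. It turns with about 1.5 N at the rim, so a press of 5 to 15 N carries it along by friction; no play; stays where left; end stops at the start (open) and at 66 mm of jaw travel.
- wheel_top (a point): highest point of the wheel, over its centre, 96 mm above the table and 20 mm proud of the hood (does not turn). Rolling the top of the wheel towards the tester's +y closes: the jaw moves to +y by 15 mm per radian, 0.375 mm for each 1 mm of rim travel; rolling it towards -y opens it again.
- jaw: orange sliding jaw, 75 mm (x) x 28 mm (y), top 75 mm above the table, with a yellow pointer on its +x end; slides along the tester's y. Origin: on the tester's origin at the start (gap between the jaws 100 mm), moving with the jaw. Not to be touched.
- pointer (a point): the tip of the yellow pointer (a bar 4 mm wide in y, 6 mm high) on the jaw, 36 mm above the table over the scale ledge, at x = 96 mm, y = -2 mm (at the start) of the tester
- gauge: red gauge mark, a flag 14 (x) x 4 (y) x 22 (z) mm fixed on the scale ledge, beyond the pointer's tip; axes parallel to the tester's. Origin: centre of its underside, 30 mm above the table. Its place differs: 24 to 52 mm to the +y side of the pointer's start. The pointer passes beside it without touching.
- mark (a point): the point on the red gauge mark that the pointer tip must line up with along the tester's y axis: 8 mm towards -x of the flag's origin, 36 mm above the table (at equal y the pointer tip and this point coincide)
- bottle_a: white plastic sample bottle with blue cap, 60 mm diameter, 130 mm tall, loose, beside the -y end of the tester; origin: centre of its underside. Leave alone.
- bottle_b: white plastic sample bottle with green cap, 60 mm diameter, 130 mm tall, loose, beside the +y end of the tester; origin: centre of its underside. Leave alone.
- cap: loose blue bottle cap, 36 mm diameter, 14 mm tall, lying on the tester's base (30 mm above the table) behind the orange jaw, near the -y end; origin: centre of its underside. Leave alone.
- jar: white plastic open sample jar, 100 mm diameter, 130 mm tall, at the left of the table; origin: centre of its underside. Leave alone.
- beaker: glass beaker, 70 mm diameter, 90 mm tall, at the left of the table; origin: centre of its underside. Leave alone.
- spatula: spatula lying on the table at the right; origin: underside. Leave alone.
- reagent: amber jar with red lid, 56 mm diameter, 110 mm tall, at the right of the table; origin: centre of its underside. Leave alone.

How it is judged (in metres and radians):
On the way:
1. a fingertip rolls the wheel while the pointer is still on its way, more than 6 mm short of the mark (contact force between the fingers and wheel above 0.5 N and y of pointer in the frame of gauge below -0.006 m and distance of jaw from where it was at the start of the episode above 0.003 m), for 0.1 s.
At the end, for the whole second after the job is handed in: The jaw's yellow pointer stands within 2.5 mm of the red gauge mark along the scale, the jaw is at rest, and none of the loose bottles, cap and labware has moved by more than 15 mm (y of pointer in the frame of gauge between -0.0025 and 0.0025 m and linear speed of jaw below 0.003 m/s and distance of each of bottle_a, bottle_b, cap, jar, beaker, spatula, reagent from where it was at the start of the episode below 0.015 m); the robot touches nothing.
It fails at once if the robot touches the sliding jaw instead of working it through the wheel (contact force between any of the arm, the fingers and jaw above 1 N).
It fails at once if the wheel is pressed harder than 80 N (contact force between any of the fingers, the arm and wheel above 80 N).
It fails at once if a bystander is shifted, carried or lifted by more than 15 mm (distance of any of bottle_a, bottle_b, cap, jar, beaker, spatula, reagent from where it was at the start of the episode above 0.015 m).
It also fails if it takes over 48 s, if anything falls off the work surface, if the arm or the gripper's body presses on something with over 40 N, if the wrist force passes 120 N, or if a joint passes its speed limit or range.

ROBOT

A 6-joint arm with a two-finger parallel gripper is mounted at the origin on the work surface. World frame = base frame: x ahead of the robot, y to its left, z up, the work surface at z = 0. Lengths are in m, angles in degrees, forces in N, time in s.
With the tool pointing down it reaches from about 0.35 to 0.875 m from the base axis. Payload 4.2 kg.
Tool frame: the origin (TCP) lies between the finger pads; the fingertips stand 11 mm ahead of it and the grasp point (between the pads) lies 8 mm behind it; z points along the fingers, y is the direction in which the jaws open and shut (so a half turn about z gives the same grasp; the last joint's range is limited). The gripper opens to 87 mm and grips with 3 to 60 N. Pads are 19 mm wide; open, the fingers measure 117 mm over their backs; the gripper's body (75 mm by 190 mm) begins 51 mm behind the grasp point.
Start: joints at [-49.698, 22.042, 0.453, 0, -68.411, -14.817], TCP at [0.269, -0.564, 0.234] pointing down, gripper open.
Joint ranges: [-179.83, 179.83], [-69.29, 118.12], [-61.27, 80.66], [-181.25, 117.63], [-171.15, -9.14], [-177.46, 177.46]. Speed limits (degrees/s): [159.86, 159.86, 180, 180, 180, 180].

INTERFACE

Orientations are given as a 3x3 rotation matrix whose columns are the frame's x, y, z axes.
In Python, from station import sense, capture, get_calibration, finish_job, search_frame, cut_out gives the robot as it stands.
- The arm moves only by the tool arm_command, never from a script. Its argument "rows" is a list of rows, each an object with "fingers": the opening in per cent of the stroke, from 0 (shut) to 100 (fully open); "travel": the shift along the tool's x, y, z in cm, a list of three; "roll": the turn about the tool's z in degrees. A call has 1 to 10 rows; each row is the pose to reach, as a shift and turn from the pose commanded when the call began, along the tool's axes at that moment; what a row does not reach only later rows make up. A row lasts 1/10 s, in which the tool goes at most 50 mm and 8.59 degrees, less where a joint would pass 70% of its speed; a pose out of reach is approached as far as the arm can. A call with a gripper value outside its range is refused whole. The fingers move at their own pace and stop on an object; the grip force is fixed at half the most. Time passes only in rows, so rows that repeat a pose let the fingers close. It gives the time, the measured TCP pose, the force and the opening at its end, in the units of the state.
- sense(): the state, without advancing time (a new reading comes with each control period).
- capture(name): name is "scene" or "side" or "wrist"; returns (picture, depth): 400x640x3 uint8, red, green, blue; 400x640 float32, m along the optical axis (not along the pixel's ray), 0 where there is no reading.
- get_calibration(name): a dict with "fov_y" (degrees; the focal length in pixels is half the picture's height over the tangent of half this angle, whatever the lens; pixels are square), "cx", "cy" (the principal point, pixels), "origin" and "attitude" of the camera in the world; the wrist camera has in their place "mount" (4x4, takes a point from camera to tool coordinates, whose origin is the TCP and whose axes are the flange's). Camera axes: x right, y down, z forward; pixel columns grow to the right and rows downward; lengths in m; the calibration is good to about 2 mm. A picture is of the moment at which its call begins: read the wrist's pose just before it. get_calibration takes no time and is no camera call.
- finish_job(): hands the job in, once; it reports no verdict.
Trained networks look in the newest picture that a camera, given by its name, has taken for a name from the list of things; names that differ only in an ending like _2 or _b are one class to them, and where a whole thing is asked for, a point or a joint stands for the part that bears it (a point fixed in the world has none). Each returns a list of dicts, best first, with "p" (0 to 1); they miss things now and then, are a little off and sometimes report something else, mostly with a low value. They report only what shows in the picture. A call takes as long as a camera call.
- search_frame(camera, label): "position" ([x, y, z] in m, in world coordinates, good to about 4 mm: the middle of the surface that is visible of it).
- cut_out(camera, label): "mask" (400x640 bool, what is visible of it).
The state is a dict: "time_s": time; "joints": joint angles; "joint_velocities": joint speeds; "effort": joint torques, N m; "tcp_pos": TCP position; "ee_rot": TCP orientation; "wrist_force": force on the tool from outside, world axes, zero at the start; "moment": the same for the moment, N m; "gripper_width": opening from 0.0 (shut) to 1.0 (fully open).
Only numpy, scipy, OpenCV 4.12 (cv2) and the standard library are available. Lean on these libraries where they do the work, as an engineer would, in place of code of your own. Each camera call takes 0.05 s, during which the arm holds its last target. There are 200 camera calls.

## Working session

There is one attempt and no reset: what is moved stays moved. The work goes in short steps, Python scripts to look and compute and a tool call to move; the robot and the scene stay as the last step left them, time stands still between calls to the robot, and variables do not carry over. Pictures are saved under pics/ and viewed, about 8 in all and at most 12, crops included, and the job is handed in when it is done.

Besides the shell and the picture viewer there is one more tool, called after "Call:" in YAML: its name, and indented under it one key for each argument. arm_command: Moves the arm, as the interface text tells. Its arguments: {"type":"object","properties":{"rows":{"type":"array","items":{"type":"object","properties":{"fingers":{"type":"number"},"travel":{"type":"array","items":{"type":"number"}},"roll":{"type":"number"}}}}},"required":["rows"]}

```bash
mkdir -p pics
cat > h.py <<'E'
from station import *
import numpy as np, cv2
def cloud(name,d,cal=None):
    c=get_calibration(name); f=200/np.tan(np.radians(c['fov_y']/2))
    v,u=np.mgrid[0:400,0:640]
    P=np.stack([(u-c['cx'])/f*d,(v-c['cy'])/f*d,d],-1)
    return P@np.array(c['attitude']).T+np.array(c['origin'])
E
python3 - <<'E'
from h import *
s=sense();print(s['time_s'],s['tcp_pos'],np.round(s['ee_rot'],3).tolist(),s['wrist_force'])
for n in ['scene','side']:
    p,d=capture(n);cv2.imwrite(f'pics/{n}1.png',p[...,::-1]);np.save(n+'_d.npy',d)
    print(n,get_calibration(n))
    for l in ['tester','wheel','wheel_top','jaw','pointer','gauge','mark']:
        print(l,[(np.round(r['position'],4).tolist(),round(r['p'],2)) for r in search_frame(n,l)][:2])
E
```

```text
0.0 [ 0.26868516 -0.56366398  0.23245966] [[-0.903, -0.43, -0.001], [-0.43, 0.903, 0.002], [0.0, 0.002, -1.0]] [0.28834199 0.98300534 0.29318206]
scene {'fov_y': 42.19013117242186, 'cx': 315.5719651329062, 'cy': 213.64424400859747, 'origin': array([1.45486733, 0.68183568, 1.00283316]), 'attitude': array([[-0.60152997,  0.50376511, -0.61998582],
       [ 0.7987803 ,  0.38956824, -0.45846114],
       [ 0.01057005, -0.77101057, -0.63673462]])}
tester [([0.5797, 0.1045, 0.0284], 0.74)]
wheel [([0.4974, 0.0671, 0.0884], 0.73), ([0.5792, 0.1047, 0.0271], 0.27)]
wheel_top [([0.5767, 0.098, 0.0312], 0.69)]
jaw [([0.5988, 0.0586, 0.0641], 0.75)]
pointer [([0.5993, 0.0665, 0.0659], 0.79), ([0.4177, -0.4215, 0.0036], 0.59)]
gauge []
mark [([0.5491, -0.0551, 0.0466], 0.7)]
side {'fov_y': 46.98948548498257, 'cx': 317.7425740916882, 'cy': 189.3889763132258, 'origin': array([-0.22083574,  0.78884528,  0.9999377 ]), 'attitude': array([[-0.69478509, -0.46623148,  0.54763299],
       [-0.71919581,  0.44447868, -0.53403753],
       [ 0.00557392, -0.76489666, -0.64412889]])}
tester []
wheel [([0.4819, 0.0597, 0.0893], 0.64)]
wheel_top [([0.5355, 0.1024, 0.0266], 0.93)]
jaw [([0.5775, 0.0645, 0.073], 0.82)]
pointer [([0.5783, 0.0646, 0.0737], 0.73)]
gauge []
mark []
```

View pics/scene1.png

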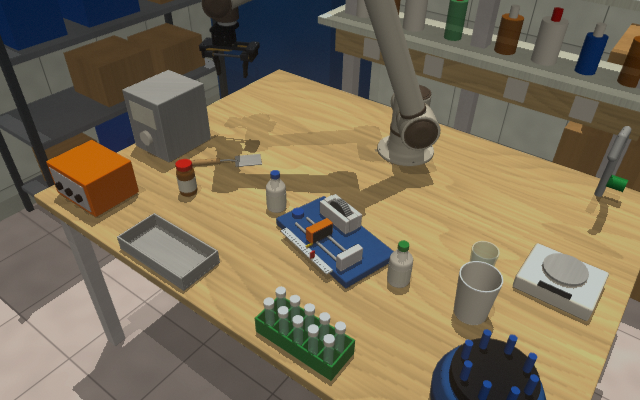

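View pics/side1.png

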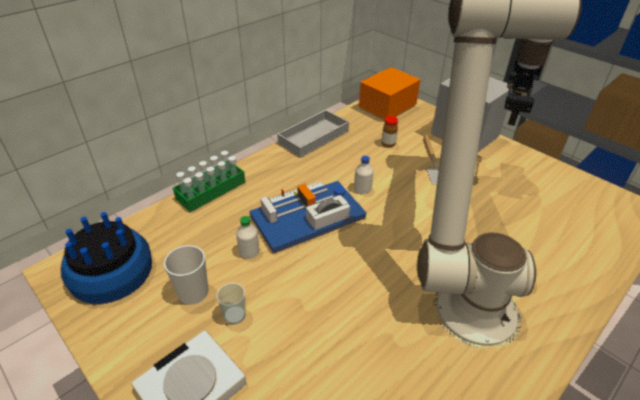

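The scene picture shows the tester base spanning about (277–395, 195–285), with the wheel at (341,207), the orange jaw at (320,230) and the red flag near (312,254). Bottle_a is at (275,192) and bottle_b at (400,262). Next I'll fit the tester pose from the blue base and the red flag by colour.

```bash
cat > m.py <<'E'
from h import *
def fit(n,p,d,show=True):
    P=cloud(n,d);hsv=cv2.cvtColor(p,cv2.COLOR_RGB2HSV);H,S,V=[hsv[...,i].astype(int) for i in range(3)]
    x,y,z=P[...,0],P[...,1],P[...,2]
    roi=(d>0)&(x>.35)&(x<.8)&(y>-.15)&(y<.3)
    return P,H,S,V,roi
if __name__=='__main__':
  for n in ['scene','side']:
    p=cv2.imread(f'pics/{n}1.png')[...,::-1].copy();d=np.load(n+'_d.npy')
    P,H,S,V,roi=fit(n,p,d);z=P[...,2]
    b=roi&(H>100)&(H<125)&(S>120)&(abs(z-.03)<.008)
    r=cv2.minAreaRect(P[b][:,:2].astype(np.float32)*1000);print(n,b.sum(),r,'z',np.median(z[b]))
    red=roi&((H<6)|(H>174))&(S>140)&(z>.025)&(z<.07)
    print('red',red.sum(),np.argwhere(red).mean(0),P[red].mean(0),P[red].std(0))
    o=roi&(H>8)&(H<18)&(S>180)&(z>.035)&(z<.085)&(V>90)
    print('or',o.sum(),P[o].mean(0)); top=o&(z>.070);print('top',top.sum(),cv2.minAreaRect(P[top][:,:2].astype(np.float32)*1000))
    w=roi&(S<80)&(V<110)&(z>.078)&(z<.105); print('wheel',w.sum(),P[w].mean(0), P[w][:,2].max())
    ye=roi&(H>=22)&(H<34)&(S>150)&(z>.028)&(z<.05);print('yel',ye.sum(),P[ye].mean(0),np.argwhere(ye).mean(0))
    c=p[170:300,260:420] if n=='scene' else p[160:260,230:390]
    cv2.imwrite(f'pics/{n}_c.png',cv2.resize(c,None,fx=4.5,fy=4.5,interpolation=cv2.INTER_CUBIC)[...,::-1])
E
python3 m.py
```

```text
scene 2595 ((553.039794921875, 78.44352722167969), (320.0082092285156, 180.15960693359375), 74.27658081054688) z 0.03176188276578795
red 24 [254.         312.04166667] [0.66207772 0.08577838 0.04486093] [0.00382685 0.00149987 0.00649819]
or 245 [0.59626368 0.05123371 0.0715373 ]
top 192 ((587.4863891601562, 53.135276794433594), (30.874910354614258, 75.34854125976562), 71.87741088867188)
wheel 144 [0.49692525 0.05733169 0.08894283] 0.10419241862375528
yel 12 [0.6349427  0.05219892 0.03920719] [244.75 308.25]
side 1981 ((549.3075561523438, 82.65606689453125), (315.9990234375, 180.47605895996094), 74.72063446044922) z 0.029864961726949746
red 0 [nan nan] [nan nan nan] [nan nan nan]
or 177 [0.5773538  0.05873475 0.07193745]
top 140 ((586.828857421875, 55.56531524658203), (26.58266830444336, 77.59085845947266), 73.583251953125)
wheel 92 [0.47962414 0.06407187 0.08647339] 0.09750827503259751
yel 3 [0.6307259  0.05716841 0.04058372] [193.         295.66666667]m.py:14: RuntimeWarning: Mean of empty slice.
  print('red',red.sum(),np.argwhere(red).mean(0),P[red].mean(0),P[red].std(0))
  ret = um.true_divide(
  ret = _var(a, axis=axis, dtype=dtype, out=out, ddof=ddof,
  arrmean = um.true_divide(arrmean, div, out=arrmean,
  ret = um.true_divide(
```

```bash
ls pics; python3 -c "
from h import *
print(get_calibration('wrist'))"
```

```text
scene1.png
scene_c.png
side1.png
side_c.png
{'fov_y': 61.77351559719008, 'cx': 317.2787612254854, 'cy': 197.8619092634481, 'mount': array([[ 2.48328566e-03, -9.61192144e-01, -2.75868621e-01,
         7.64489869e-02],
       [ 9.99996136e-01,  2.04230383e-03,  1.88578777e-03,
        -3.66283467e-04],
       [-1.24919685e-03, -2.75872238e-01,  9.61193502e-01,
        -1.52343462e-01],
       [ 0.00000000e+00,  0.00000000e+00,  0.00000000e+00,
         1.00000000e+00]])}
```

The two cameras agree on the tester: centre ≈ (0.551, 0.0805), tester +y at 74.5°. The gap from pointer to mark is about 37 mm. I'll move over the scale and look with the wrist camera.

Call:
arm_command:
  rows:
    - {"fingers": 0,"travel": [-3.8,2.6,0],"roll": 0}
    - {"fingers": 0,"travel": [-7.6,5.1,0],"roll": 0}
    - {"fingers": 0,"travel": [-11.4,7.7,0],"roll": 0}
    - {"fingers": 0,"travel": [-15.2,10.3,0],"roll": 0}
    - {"fingers": 0,"travel": [-19,12.9,0],"roll": 0}
    - {"fingers": 0,"travel": [-22.8,15.4,0],"roll": 0}
    - {"fingers": 0,"travel": [-26.6,18,0],"roll": 0}
    - {"fingers": 0,"travel": [-30.5,20.6,0],"roll": 0}

```text
time_s: 1.6
tcp_pos: [0.4563, -0.2453, 0.234]
ee_rot: [[-0.903, -0.43, 0.001], [-0.43, 0.903, -0.0], [-0.001, -0.001, -1.0]]
wrist_force: [1.3, 0.1, -0.7]
gripper_width: 0.359
```

Call:
arm_command:
  rows:
    - {"fingers": 0,"travel": [-3.8,2.6,0],"roll": -7}
    - {"fingers": 0,"travel": [-7.6,5.1,0],"roll": -14}
    - {"fingers": 0,"travel": [-11.4,7.7,0],"roll": -21}
    - {"fingers": 0,"travel": [-15.2,10.3,0],"roll": -28}
    - {"fingers": 0,"travel": [-19,12.9,0],"roll": -35}
    - {"fingers": 0,"travel": [-22.8,15.4,0],"roll": -42}
    - {"fingers": 0,"travel": [-26.6,18,0],"roll": -49}
    - {"fingers": 0,"travel": [-30.5,20.6,0],"roll": -49}
    - {"fingers": 0,"travel": [-30.5,20.6,0],"roll": -49}
    - {"fingers": 0,"travel": [-30.5,20.6,0],"roll": -49}

```text
time_s: 2.6
tcp_pos: [0.6423, 0.0712, 0.2327]
ee_rot: [[-0.266, -0.964, -0.001], [-0.964, 0.266, -0.0], [0.001, 0.001, -1.0]]
wrist_force: [-0.1, -0.4, -0.2]
gripper_width: 0.005
```

```bash
cat > w.py <<'E'
from h import *
import sys
s=sense();p,d=capture('wrist');c=get_calibration('wrist');f=200/np.tan(np.radians(c['fov_y']/2))
print(s['time_s'],np.round(s['tcp_pos'],4),np.round(s['ee_rot'],3).tolist(),np.round(s['wrist_force'],2),s['gripper_width'])
v,u=np.mgrid[0:400,0:640]
P=np.stack([(u-c['cx'])/f*d,(v-c['cy'])/f*d,d,np.ones_like(d)],-1)@np.array(c['mount']).T
P=P[...,:3]@np.array(s['ee_rot']).T+s['tcp_pos'];z=P[...,2]
H,S,V=[a.astype(int) for a in cv2.split(cv2.cvtColor(p,cv2.COLOR_RGB2HSV))]
O=np.array([.551,.0805]);a=np.radians(74.5);Y=np.array([np.cos(a),np.sin(a)]);X=np.array([Y[1],-Y[0]])
T=np.stack([(P[...,:2]-O)@X,(P[...,:2]-O)@Y,z],-1)*1000
roi=(d>0)&(abs(T[...,0])<125)&(abs(T[...,1])<175)
b=roi&(H>100)&(H<125)&(S>120)&(abs(z-.03)<.008)
print('base',b.sum(),cv2.minAreaRect(P[b][:,:2].astype(np.float32)*1000))
def rep(n,m):
    if m.sum()<4: print(n,m.sum());return
    q=T[m];print(n,m.sum(),'px',np.argwhere(m).mean(0)[::-1].round(1),'T mean',q.mean(0).round(1),'2%',np.percentile(q,2,0).round(1),'98%',np.percentile(q,98,0).round(1))
rep('red',roi&((H<6)|(H>174))&(S>140)&(T[...,0]>85)&(z>.026))
rep('redtop',roi&((H<6)|(H>174))&(S>140)&(T[...,0]>85)&(z>.047))
rep('yel',roi&(H>=21)&(H<36)&(S>130)&(T[...,0]>70)&(z<.05))
rep('wheel',roi&(S<90)&(V<120)&(z>.08)&(z<.105)&(T[...,0]<-20))
rep('orange top',roi&(H>6)&(H<20)&(S>150)&(z>.068)&(z<.085))
cv2.imwrite(f'pics/{sys.argv[1]}.png',p[...,::-1])
E
python3 w.py w1
```

```text
2.6 [0.6423 0.0712 0.2327] [[-0.266, -0.964, -0.001], [-0.964, 0.266, -0.0], [0.001, 0.001, -1.0]] [-0.05 -0.4  -0.18] 0.005052224418633277
base 26883 ((547.573974609375, 68.57664489746094), (283.01416015625, 177.62184143066406), 74.74370574951172)
red 326 px [267.7 313.9] T mean [103.1   4.6 237.3] 2% [ 85.2 -12.2  39.6] 98% [123.7  35.8 338.8]
redtop 296 px [264.2 326.2] T mean [103.    1.8 257.1] 2% [ 85.1 -13.4  48.4] 98% [123.8  35.8 338.9]
yel 79 px [319.8 158.1] T mean [86.8 -4.5 38.5] 2% [77.6 -6.9 30.3] 98% [96.  -1.1 41.3]
wheel 1633 px [480.2 123.8] T mean [-50.7 -42.9  90.8] 2% [-65.5 -73.7  80.5] 98% [-42.4 -12.1  97.9]
orange top 2461 px [369.8 148.9] T mean [ 41.  -19.2  75.8] 2% [  5.5 -32.6  72.3] 98% [76.7 -4.6 77.6]
```

View pics/w1.png

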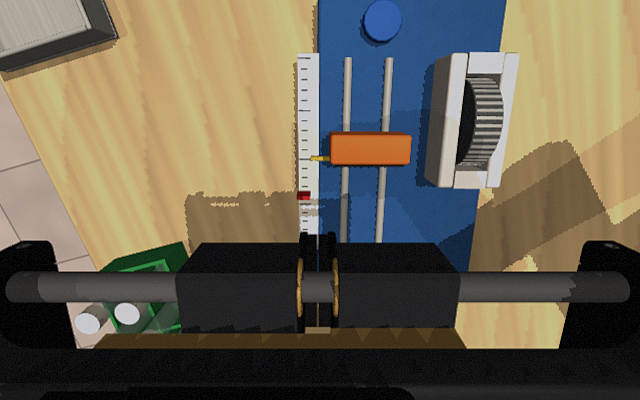

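The wrist view shows the pointer tip at (320,158), the red flag at (303,195) and the wheel at (490,123); in this view +y runs downward. I'll go over the wheel to the -y end of the stroke and down to a hover.

Call:
arm_command:
  rows:
    - {"fingers": 0,"travel": [1.9,3.6,0],"roll": 0}
    - {"fingers": 0,"travel": [3.8,7.2,0],"roll": 0}
    - {"fingers": 0,"travel": [5.7,10.8,0],"roll": 0}
    - {"fingers": 0,"travel": [7.5,14.4,0],"roll": 0}
    - {"fingers": 0,"travel": [7.5,14.4,4],"roll": 0}
    - {"fingers": 0,"travel": [7.5,14.4,8],"roll": 0}
    - {"fingers": 0,"travel": [7.5,14.4,10.6],"roll": 0}
    - {"fingers": 0,"travel": [7.5,14.4,11.5],"roll": 0}
    - {"fingers": 0,"travel": [7.5,14.4,11.5],"roll": 0}

```text
time_s: 3.55
tcp_pos: [0.4828, 0.0354, 0.1182]
ee_rot: [[-0.269, -0.963, -0.002], [-0.963, 0.269, -0.001], [0.001, 0.001, -1.0]]
wrist_force: [-0.7, -0.9, 0.7]
gripper_width: 0.008
```

```bash
sed -i 's/(T\[...,0\]>85)&(z>.026)/(T[...,0]>85)\&(z>.026)\&(z<.06)/; s/(z>.047)/(z>.047)\&(z<.06)/' w.py; python3 w.py w2; python3 -c "
import cv2;p=cv2.imread('pics/w2.png');cv2.imwrite('pics/w2c.png',p)"
```

```text
3.55 [0.4828 0.0354 0.1182] [[-0.269, -0.963, -0.002], [-0.963, 0.269, -0.001], [0.001, 0.001, -1.0]] [-0.66 -0.86  0.74] 0.007995974880003172
base 31255 ((535.8345947265625, 26.213455200195312), (210.42857360839844, 178.60498046875), 74.72933959960938)
red 330 px [119.2 325. ] T mean [102.9  32.6  42.4] 2% [96.7 31.4 32.6] 98% [110.4  35.4  52.1]
redtop 89 px [112.8 330.9] T mean [103.8  32.5  49.7] 2% [97.1 31.  47.1] 98% [111.3  34.5  53.1]
yel 0
wheel 942 px [318.2 223. ] T mean [-54.9 -69.5  85.6] 2% [-66.3 -75.8  80.3] 98% [-43.1 -62.1  91.2]
orange top 629 px [150.2 290.4] T mean [ 56.6 -17.4  73.6] 2% [ 38.6 -32.8  68.4] 98% [74.9 -2.9 76.9]
```

View pics/w2.png

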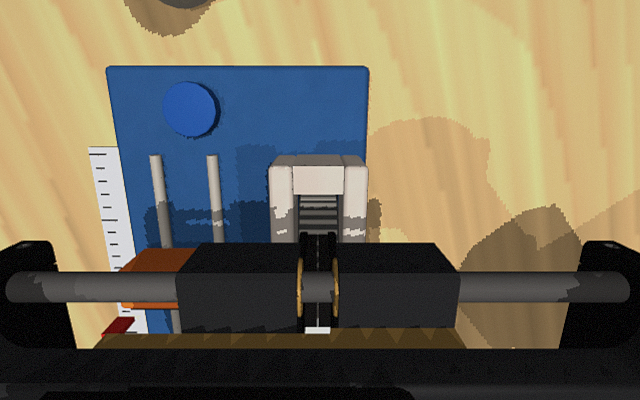

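The fingers (column 318) are centred on the wheel slot, and the cap and jaw are clear. Now descending to contact in small steps.

Call:
arm_command:
  rows:
    - {"fingers": 0,"travel": [0,0,0.6],"roll": 0}
    - {"fingers": 0,"travel": [0,0,1.0],"roll": 0}
    - {"fingers": 0,"travel": [0,0,1.1],"roll": 0}
    - {"fingers": 0,"travel": [0,0,1.15],"roll": 0}
    - {"fingers": 0,"travel": [0,0,1.15],"roll": 0}

```text
time_s: 4.1
tcp_pos: [0.4836, 0.0366, 0.1072]
ee_rot: [[-0.267, -0.964, 0.0], [-0.964, 0.267, 0.0], [-0.0, -0.0, -1.0]]
wrist_force: [0.1, 0.3, 0.6]
gripper_width: 0.004
```

Call:
arm_command:
  rows:
    - {"fingers": 0,"travel": [0,0,0.05],"roll": 0}
    - {"fingers": 0,"travel": [0,0,0.1],"roll": 0}
    - {"fingers": 0,"travel": [0,0,0.1],"roll": 0}

```text
time_s: 4.4
tcp_pos: [0.4837, 0.0366, 0.1062]
ee_rot: [[-0.267, -0.964, 0.0], [-0.964, 0.267, 0.0], [-0.0, -0.0, -1.0]]
wrist_force: [-0.1, -0.2, 0.8]
gripper_width: 0.004
```

Call:
arm_command:
  rows:
    - {"fingers": 0,"travel": [0,0,0.05],"roll": 0}
    - {"fingers": 0,"travel": [0,0,0.05],"roll": 0}
    - {"fingers": 0,"travel": [0,0,0.05],"roll": 0}

```text
time_s: 4.7
tcp_pos: [0.4837, 0.0366, 0.1059]
ee_rot: [[-0.267, -0.964, 0.001], [-0.964, 0.267, 0.0], [-0.0, -0.001, -1.0]]
wrist_force: [-1.2, 0.2, 5.1]
gripper_width: 0.005
```

Call:
arm_command:
  rows:
    - {"fingers": 0,"travel": [0,0,0.05],"roll": 0}
    - {"fingers": 0,"travel": [0,0,0.05],"roll": 0}
    - {"fingers": 0,"travel": [0,0,0.05],"roll": 0}

```text
time_s: 5.0
tcp_pos: [0.4838, 0.0366, 0.1057]
ee_rot: [[-0.267, -0.964, 0.001], [-0.964, 0.267, 0.0], [-0.0, -0.001, -1.0]]
wrist_force: [-2.4, 0.4, 7.1]
gripper_width: 0.008
```

Call:
arm_command:
  rows:
    - {"fingers": 0,"travel": [0,0,0.05],"roll": 0}
    - {"fingers": 0,"travel": [0,0,0.05],"roll": 0}
    - {"fingers": 0,"travel": [0,0,0.05],"roll": 0}

```text
time_s: 5.3
tcp_pos: [0.4838, 0.0366, 0.1057]
ee_rot: [[-0.267, -0.964, 0.001], [-0.964, 0.267, 0.0], [-0.0, -0.001, -1.0]]
wrist_force: [-2.5, 0.4, 9.5]
gripper_width: 0.003
```

Contact stiffness is about 8 N/mm. First stroke.

Call:
arm_command:
  rows:
    - {"fingers": 0,"travel": [-0.35,0,-0.03],"roll": 0}
    - {"fingers": 0,"travel": [-0.7,0,-0.05],"roll": 0}
    - {"fingers": 0,"travel": [-1.05,0,-0.06],"roll": 0}
    - {"fingers": 0,"travel": [-1.4,0,-0.06],"roll": 0}
    - {"fingers": 0,"travel": [-1.75,0,-0.06],"roll": 0}

```text
time_s: 5.8
tcp_pos: [0.4884, 0.0531, 0.1071]
ee_rot: [[-0.267, -0.964, 0.001], [-0.964, 0.267, -0.001], [0.001, -0.001, -1.0]]
wrist_force: [-4.0, -1.5, 15.0]
gripper_width: 0.004
```

Call:
arm_command:
  rows:
    - {"fingers": 0,"travel": [-0.35,0,0],"roll": 0}
    - {"fingers": 0,"travel": [-0.7,0,0],"roll": 0}
    - {"fingers": 0,"travel": [-1.05,0,0.01],"roll": 0}
    - {"fingers": 0,"travel": [-1.4,0,0.03],"roll": 0}
    - {"fingers": 0,"travel": [-1.75,0,0.06],"roll": 0}
    - {"fingers": 0,"travel": [-1.75,0,0.06],"roll": 0}

```text
time_s: 6.4
tcp_pos: [0.4935, 0.0709, 0.106]
ee_rot: [[-0.267, -0.964, 0.002], [-0.964, 0.267, 0.001], [-0.001, -0.001, -1.0]]
wrist_force: [-4.1, 2.7, 11.6]
gripper_width: 0.004
```

```bash
cat > sc.py <<'E'
from m import *
import sys
n='scene';p,d=capture(n);P,H,S,V,roi=fit(n,p,d)
O=np.array([.551,.0805]);a=np.radians(74.5);Y=np.array([np.cos(a),np.sin(a)]);X=np.array([Y[1],-Y[0]])
T=np.stack([(P[...,:2]-O)@X,(P[...,:2]-O)@Y,P[...,2]],-1)*1000;z=P[...,2]
for k,m in dict(red=roi&((H<6)|(H>174))&(S>140)&(z>.025)&(z<.07)&(T[...,0]>85),orange=roi&(H>8)&(H<18)&(S>180)&(z>.07)&(z<.085)&(V>90),yel=roi&(H>=22)&(H<34)&(S>150)&(z>.028)&(z<.05)&(T[...,0]>70)).items():
    print(k,m.sum(),np.argwhere(m).mean(0)[::-1].round(1),T[m].mean(0).round(1),T[m].min(0).round(1),T[m].max(0).round(1))
if len(sys.argv)>1: cv2.imwrite(f'pics/{sys.argv[1]}.png',cv2.resize(p[190:290,270:400],None,fx=6,fy=6,interpolation=cv2.INTER_CUBIC)[...,::-1])
E
python3 sc.py
```

```text
red 26 [311.9 254.1] [105.9  34.4  44.4] [98.5 31.9 32.3] [112.4  36.5  54.8]
orange 181 [321.7 228.5] [44.5 -2.8 76.5] [  4.6 -18.   70.1] [79.7 11.  84.1]
yel 13 [311.8 247.4] [86.8  8.8 38.8] [76.6  4.8 36.7] [99.4 13.  43.1]
```

About 13 mm of jaw travel as predicted, with no slip. Lift, return, and stroke again.

Call:
arm_command:
  rows:
    - {"fingers": 0,"travel": [0,0,-0.8],"roll": 0}
    - {"fingers": 0,"travel": [1.2,0,-0.9],"roll": 0}
    - {"fingers": 0,"travel": [2.8,0,-0.9],"roll": 0}
    - {"fingers": 0,"travel": [3.5,0,-0.8],"roll": 0}
    - {"fingers": 0,"travel": [3.5,0,-0.4],"roll": 0}
    - {"fingers": 0,"travel": [3.5,0,-0.15],"roll": 0}
    - {"fingers": 0,"travel": [3.5,0,-0.05],"roll": 0}
    - {"fingers": 0,"travel": [3.5,0,0],"roll": 0}
    - {"fingers": 0,"travel": [3.5,0,0],"roll": 0}

```text
time_s: 7.35
tcp_pos: [0.4833, 0.0359, 0.1054]
ee_rot: [[-0.266, -0.964, -0.001], [-0.964, 0.266, -0.002], [0.002, 0.001, -1.0]]
wrist_force: [-2.5, -4.3, 9.0]
gripper_width: 0.002
```

Call:
arm_command:
  rows:
    - {"fingers": 0,"travel": [-0.35,0,-0.03],"roll": 0}
    - {"fingers": 0,"travel": [-0.7,0,-0.05],"roll": 0}
    - {"fingers": 0,"travel": [-1.05,0,-0.06],"roll": 0}
    - {"fingers": 0,"travel": [-1.4,0,-0.06],"roll": 0}
    - {"fingers": 0,"travel": [-1.75,0,-0.06],"roll": 0}
    - {"fingers": 0,"travel": [-2.1,0,-0.06],"roll": 0}
    - {"fingers": 0,"travel": [-2.45,0,-0.06],"roll": 0}
    - {"fingers": 0,"travel": [-2.8,0,-0.05],"roll": 0}
    - {"fingers": 0,"travel": [-3.15,0,-0.03],"roll": 0}
    - {"fingers": 0,"travel": [-3.5,0,0],"roll": 0}

```text
time_s: 8.35
tcp_pos: [0.4932, 0.0708, 0.1061]
ee_rot: [[-0.266, -0.964, 0.001], [-0.964, 0.266, -0.0], [-0.0, -0.001, -1.0]]
wrist_force: [-2.6, 0.9, 9.8]
gripper_width: 0.004
```

Call:
arm_command:
  rows:
    - {"fingers": 0,"travel": [0,0,0],"roll": 0}
    - {"fingers": 0,"travel": [0,0,-0.8],"roll": 0}
    - {"fingers": 0,"travel": [1.2,0,-0.9],"roll": 0}
    - {"fingers": 0,"travel": [2.8,0,-0.9],"roll": 0}
    - {"fingers": 0,"travel": [3.5,0,-0.8],"roll": 0}
    - {"fingers": 0,"travel": [3.5,0,-0.8],"roll": 0}

```text
time_s: 8.95
tcp_pos: [0.4825, 0.0348, 0.112]
ee_rot: [[-0.27, -0.963, -0.002], [-0.963, 0.27, -0.0], [0.001, 0.001, -1.0]]
wrist_force: [-0.7, -0.7, -0.1]
gripper_width: 0.004
```

```bash
python3 sc.py; python3 w.py w3
```

```text
red 25 [312.  254.2] [105.7  34.5  43.8] [99.2 31.2 31.9] [112.9  38.8  55.5]
orange 193 [324.7 231.3] [44.8 11.  76.3] [ 7.  -5.2 70.1] [79.9 26.  81.9]
yel 7 [316.3 249.7] [83.5 24.5 40.1] [77.4 21.2 34.8] [89.9 27.4 44.7]
9.0 [0.4831 0.0354 0.1122] [[-0.269, -0.963, -0.001], [-0.963, 0.269, -0.0], [0.0, 0.001, -1.0]] [-0.21 -0.34 -0.74] 0.005945133827525879
base 32707 ((527.9853515625, -2.9486770629882812), (149.42198181152344, 178.533935546875), 74.60221099853516)
red 151 px [110.6 329.5] T mean [106.6  32.5  42.5] 2% [99.3 31.5 33.9] 98% [111.   33.8  53. ]
redtop 23 px [ 99.9 337.3] T mean [109.7  32.9  51. ] 2% [108.   31.8  47.6] 98% [111.2  34.4  53.4]
yel 0
wheel 923 px [318.7 226.2] T mean [-54.9 -69.9  86.1] 2% [-66.3 -75.9  80.2] 98% [-43.2 -24.8 103.8]
orange top 1484 px [149.9 320.2] T mean [56.3  0.6 74.8] 2% [37.2 -5.  68.8] 98% [75.3  8.9 77. ]
```

Call:
arm_command:
  rows:
    - {"fingers": 0,"travel": [0,0,0.4],"roll": 0}
    - {"fingers": 0,"travel": [0,0,0.65],"roll": 0}
    - {"fingers": 0,"travel": [0,0,0.75],"roll": 0}
    - {"fingers": 0,"travel": [0,0,0.8],"roll": 0}
    - {"fingers": 0,"travel": [0,0,0.8],"roll": 0}

```text
time_s: 9.55
tcp_pos: [0.4837, 0.0366, 0.1056]
ee_rot: [[-0.266, -0.964, 0.0], [-0.964, 0.266, -0.001], [0.001, -0.0, -1.0]]
wrist_force: [-3.2, -1.0, 9.4]
gripper_width: 0.003
```

Call:
arm_command:
  rows:
    - {"fingers": 0,"travel": [-0.35,0,-0.03],"roll": 0}
    - {"fingers": 0,"travel": [-0.7,0,-0.05],"roll": 0}
    - {"fingers": 0,"travel": [-1.05,0,-0.06],"roll": 0}
    - {"fingers": 0,"travel": [-1.4,0,-0.06],"roll": 0}
    - {"fingers": 0,"travel": [-1.75,0,-0.06],"roll": 0}
    - {"fingers": 0,"travel": [-2.1,0,-0.06],"roll": 0}
    - {"fingers": 0,"travel": [-2.4,0,-0.06],"roll": 0}
    - {"fingers": 0,"travel": [-2.6,0,-0.06],"roll": 0}
    - {"fingers": 0,"travel": [-2.6,0,-0.06],"roll": 0}

```text
time_s: 10.45
tcp_pos: [0.4908, 0.062, 0.1071]
ee_rot: [[-0.266, -0.964, 0.001], [-0.964, 0.266, -0.001], [0.0, -0.001, -1.0]]
wrist_force: [-4.7, 1.3, 13.5]
gripper_width: 0.006
```

Call:
arm_command:
  rows:
    - {"fingers": 0,"travel": [0,0,-1.5],"roll": 0}
    - {"fingers": 0,"travel": [0,0,-5],"roll": 0}
    - {"fingers": 0,"travel": [0,0,-9],"roll": 0}
    - {"fingers": 0,"travel": [-0.8,-3.6,-12],"roll": 0}
    - {"fingers": 0,"travel": [-1.7,-7.2,-12],"roll": 0}
    - {"fingers": 0,"travel": [-2.5,-10.8,-12],"roll": 0}
    - {"fingers": 0,"travel": [-5,-14.4,-12],"roll": 0}
    - {"fingers": 0,"travel": [-7,-14.4,-12],"roll": 0}
    - {"fingers": 0,"travel": [-7,-14.4,-12],"roll": 0}
    - {"fingers": 0,"travel": [-7,-14.4,-12],"roll": 0}

```text
time_s: 11.45
tcp_pos: [0.6471, 0.0912, 0.2243]
ee_rot: [[-0.266, -0.964, -0.002], [-0.964, 0.266, -0.0], [0.001, 0.002, -1.0]]
wrist_force: [0.1, 0.5, -0.5]
gripper_width: 0.006
```

```bash
python3 sc.py; python3 w.py w4; python3 -c "
import cv2;p=cv2.imread('pics/w4.png');cv2.imwrite('pics/w4c.png',cv2.resize(p[20:240,230:530],None,fx=2.6,fy=2.6,interpolation=cv2.INTER_CUBIC))"
```

```text
red 28 [312.  254.3] [105.3  34.3  43.3] [97.3 31.3 30.7] [113.4  37.9  55.7]
orange 196 [327.4 233.2] [43.8 21.4 76.2] [ 6.4  5.8 70.3] [80.8 35.2 81.5]
yel 11 [316.9 252.5] [88.1 33.3 39.3] [81.5 30.  36.6] [95.8 35.6 43.4]
11.5 [0.647  0.0907 0.2249] [[-0.267, -0.964, -0.001], [-0.964, 0.267, -0.0], [0.001, 0.001, -1.0]] [-0.51  0.13 -0.84] 0.005817253505612631
base 26770 ((553.2030639648438, 86.75006103515625), (277.0125732421875, 177.19293212890625), 74.65736389160156)
red 98 px [301.7 178.2] T mean [104.4  33.   48.8] 2% [98.  31.7 36.8] 98% [110.9  36.3  54.5]
redtop 70 px [301.7 179.1] T mean [104.3  33.2  52.2] 2% [98.  31.8 47.5] 98% [110.9  35.1  54.5]
yel 75 px [319.  176.5] T mean [86.9 33.2 39.7] 2% [77.6 31.4 30.8] 98% [96.4 35.  41.3]
wheel 1806 px [487.2  99.5] T mean [-50.7 -42.7  90.9] 2% [-65.4 -72.9  80.7] 98% [-42.2 -11.7  98. ]
orange top 2517 px [369.7 169.2] T mean [40.8 18.5 75.7] 2% [ 5.6  5.1 71.4] 98% [76.3 33.1 77.5]
```

View pics/w4c.png

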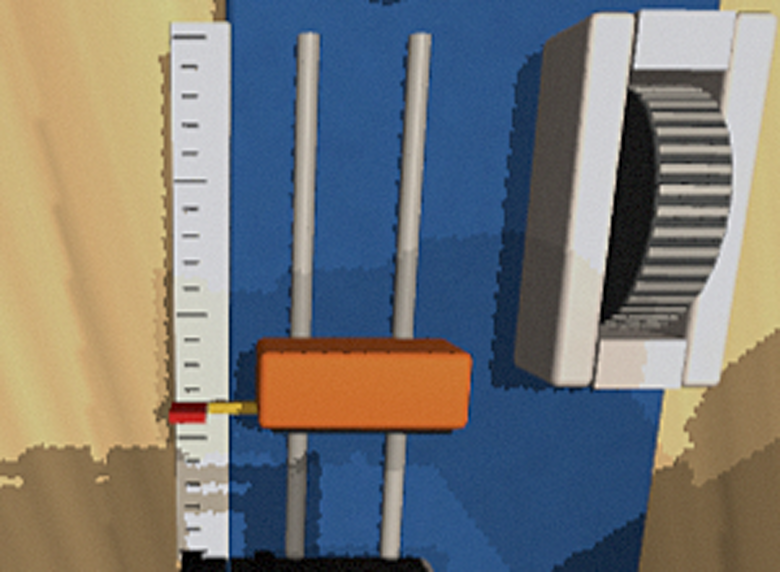

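In the last view the pointer bar, about (232,408), and the red flag, about (188,413), are level. The small offset is parallax from the flag's height. In 3-D the pointer is at y = 33.2 mm and the flag at 33.0–33.2 mm (wrist camera); the scene camera gives 33.3 and 34.3 mm. That is within tolerance and the hand is clear, so I'll hand in.

```bash
python3 -c "
from station import *
print(finish_job()); s=sense(); print(s['time_s'],s['wrist_force'])"
```

```text
the job is handed in; nothing more can be done
None
the job is handed in; nothing more can be done
```

The jaw's yellow pointer now lines up with the red gauge mark, and the job was handed in at about 11.6 s. I rolled the wheel in three fingertip strokes of about 35, 35 and 26 mm. The wrist-force readings were about 9 to 15 N, and I saw no sign of slip.

- **Alignment:** in the wrist camera's last view the pointer is within about 0.2 mm of the mark. The scene camera puts it about 1 mm short, on very few pixels. Both are inside the 2.5 mm limit.
- **Clearance:** the hand finished about 0.1 m above the tester, touching nothing, with the wrist force near zero.
- **Bystanders:** I did not measure the bottles, cap and other labware again at the end. The arm passed well above them and showed no unexpected contact force.
- **Verdict:** the hand-in reported none.

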